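Open the pellet press and weigh the die cup

TASK

Unscrew the red handwheel of the pellet press (anticlockwise seen from above) and snug it up against its top stop with about 1 newton metre (never over 1.5), letting your hand rise with the sprung wheel so that you neither pull nor push it along its stem, and leave it up. Then draw the die cup straight out from under the ram by its black tab and stand it gently and upright in the middle of the balance's pan, leaving everything else on the bench alone.

Things in the scene. Friction and masses are not known exactly. Their poses are not given: they have to be found in the camera images.
- press: Pellet press, fixed to the bench: white base 170 x 150 x 12, blue crosshead (40 deep along x, 145 along y, underside 86 and top 114 above the bench, steel collar to 119) on two steel columns at y = +-58. Origin on the bench exactly below the vertical screw axis; z up; -x is the front, the way in which the die cup is drawn out.
- wheel_mid (a point): Centre of the red handwheel (disc, 60 diameter, 18 thick); 153 to 166 above the bench at the start. Anticlockwise from above unscrews: wheel, hub, stem and ram rise together 30 mm per full turn (4.8 mm per rad), drag about 0.25 N m and stay where left; several firm strokes are needed. A hard stop ends the rise after 3 to 4.5 rad, 15 to 22 mm, at a wheel height different each time.
- hub_mid (a point): Point on the hub that coincides with wheel_mid when the wheel is unloaded; x along the hub's white pointer, which then meets the wheel's yellow mark (wheel's x axis). The wheel is sprung on the hub: it turns ahead of the hub 1 rad per 6 N m of turning torque (0.17 rad at 1 N m), and pulled up or pushed down it gives 1 mm per 8 N; more than 2.5 mm breaks it.
- die_mid (a point): Centre of the loose aluminium die cup, 15 above its underside. 110 to 230 g; outer diameter 60, height 30, inner 50; handle to its -x. Stands on the press base (12 above the bench) between guides with 3.5 play each side, under the steel ram (36 diameter, down in the cup at first, about 5 above its rim when fully up). Drawn out 70 along the press's -x it is clear of the crosshead and can be lifted.
- die_tab (a point): Grip point of the die cup's upright black tab, 90 to -x of the cup's centre and 45 above the cup's underside. The tab is 14 thick along y, 26 along x, and reaches from 19 to 65 above the cup's underside.
- pan (a point): Centre of the top face of the balance's round steel pan (110 in diameter, 57 above the bench). The balance is a fixed white box 200 x 170, 45 tall, its display at -x; axes as a press facing the same way. It is delicate: set the cup down gently.
- jar: Bystander: lidded jar, 64 in diameter, 85 tall.
- beaker: Bystander: clear beaker, 90 in diameter, 110 tall.
- dish: Bystander: shallow glass dish, 80 in diameter, 16 tall.
- seed_tray: Bystander: white open tray 160 x 110 x 30.
- spatula: Bystander: blue-handled spatula, 200 long, lying.
- weight: Bystander: brass weight, 32 in diameter, 48 tall.
- packet: Bystander: brown box 70 x 45 x 30, between the two machines and the robot.

How it is judged:
By the outcome, as a careful person would: the job done as asked, in the order asked, and still so for the second after the job is handed in, with the robot touching nothing.
It also fails if it takes over 72 s, if anything falls off the work surface, if the arm or the gripper's body presses on something with over 40 N, if the wrist force passes 120 N, or if a joint passes its speed limit or range.

ROBOT

A 6-joint arm with a two-finger parallel gripper is mounted at the origin on the work surface. World frame = base frame: x ahead of the robot, y to its left, z up, the work surface at z = 0. Lengths are in m, angles in degrees, forces in N, time in s.
With the tool pointing down it reaches from about 0.325 to 0.85 m from the base axis. Payload 4.4 kg.
Tool frame: the origin (TCP) lies at the very end of the fingers, on their centre line; the grasp point (between the pads) lies 19 mm behind it; z points along the fingers, y is the direction in which the jaws open and shut (so a half turn about z gives the same grasp; the last joint's range is limited). The gripper opens to 94 mm and grips with 3 to 60 N. Pads are 16 mm wide; open, the fingers measure 119 mm over their backs; the gripper's body (75 mm by 177 mm) begins 78 mm behind the grasp point.
Start: joints at [56.866, 11.837, 88.321, -0, 79.842, -8.623], TCP at [0.239, 0.523, 0.205] pointing down, gripper open.
Joint ranges: [-156.59, 156.59], [-49.26, 127.26], [12.9, 141.05], [-63.56, 243.56], [4.71, 150.69], [-161.64, 161.64]. Speed limits (degrees/s): [159.86, 159.86, 180, 180, 180, 180].

INTERFACE

Orientations are given as [roll, pitch, yaw] about the fixed x, y, z axes, in that order (R = Rz(yaw) Ry(pitch) Rx(roll)).
In Python, from rig import read_state, grab_frame, hand_in, regions_of, spot_point gives the robot as it stands.
- The arm moves only by the tool arm_command, never from a script. Its argument "commands" is a list of rows, each a list of 3 entries, a list of its own where there are three numbers: the shift along the tool's x, y, z in mm, then the turn about the tool's z in degrees, then the closure in counts, from 0 (fully open) to 255 (shut). In form: [[[x, y, z], spin, claw], ...]. A call has 1 to 5 rows; each row shifts and turns the commanded pose from where the row before left it, along the tool's axes as they then stand; what a row does not reach is not made up. A row lasts 1/10 s, in which the tool goes at most 50 mm and 8.59 degrees, less where a joint would pass 70% of its speed; a pose out of reach is approached as far as the arm can. A call with a gripper value outside its range is refused whole. The fingers move at their own pace and stop on an object; "squeeze" is the grip in N (left out, the last holds). Time passes only in rows, so rows that do not move let the fingers close. It gives the time, the measured TCP pose, the force and the opening at its end, in the units of the state.
- read_state(): the state, without advancing time (a new reading comes with each control period).
- grab_frame(name): name is "scene" or "side" or "wrist"; returns a dict with "img" (480x640x3 uint8, blue, green, red), "range_z" (480x640 float32, m along the optical axis (not along the pixel's ray), 0 where there is no reading), "K" (3x3 intrinsics, pixels), "cam_to_world" (4x4, takes a point from camera to world coordinates). Camera axes: x right, y up, looking along -z (the intrinsics and any distortion apply to the point x, -y, -z); pixel columns grow to the right and rows downward; lengths in m; the calibration is good to about 2 mm. A picture is of the moment at which its call begins.
- hand_in(): hands the job in, once; it reports no verdict.
Trained networks look in a picture, given as the dict that the camera call returned (one of the last four; its "shot" number tells which), for a name from the list of things; names that differ only in an ending like _2 or _b are one class to them, and where a whole thing is asked for, a point or a joint stands for the part that bears it (a point fixed in the world has none). Each returns a list of dicts, best first, with "p" (0 to 1); they miss things now and then, are a little off and sometimes report something else, mostly with a low value. They report only what shows in the picture. A call takes as long as a camera call.
- regions_of(target, picture): "region" (480x640 bool, what is visible of it).
- spot_point(target, picture): "xyz" ([x, y, z] in m, in world coordinates, good to about 4 mm: a listed point, or the origin of a listed thing).
The state is a dict: "clock": time; "q": joint angles; "qvel": joint speeds; "joint_efforts": joint torques, N m; "position": TCP position; "tcp_rot": TCP orientation; "force": force on the tool from outside, world axes, zero at the start; "torque": the same for the moment, N m; "opening": finger opening in m.
Only numpy, scipy, OpenCV 4.12 (cv2) and the standard library are available. Lean on these libraries where they do the work, as an engineer would, in place of code of your own. Each camera call takes 0.05 s, during which the arm holds its last target.

## Working session

There is one attempt and no reset: what is moved stays moved. The work goes in short steps, Python scripts to look and compute and a tool call to move; the robot and the scene stay as the last step left them, time stands still between calls to the robot, and variables do not carry over. Pictures are saved under pics/ and viewed, and the job is handed in when it is done.

Besides the shell and the picture viewer there is one more tool, called after "Call:" by a JSON object that holds its "api" and its "payload", one argument or row to a line. arm_command: Moves the arm, as the interface text tells. Its arguments: {"type":"object","properties":{"commands":{"type":"array"},"squeeze":{"type":"number"}},"required":["commands"]}

```bash
ls; mkdir -p pics; python3 - <<'E'
from rig import *
import cv2
s=read_state();print(s)
for n in ["scene","side"]:
    f=grab_frame(n);cv2.imwrite(f"pics/{n}0.png",f["img"])
    for t in ["press","wheel_mid","hub_mid","die_mid","die_tab","pan","packet","jar","beaker","dish","seed_tray","spatula","weight"]:
        r=spot_point(t,f)
        print(n,t,[(round(float(d["p"]),2),[round(float(v),4) for v in d["xyz"]]) for d in r[:2]])
E
```

```text
pics
{'clock': 0.0, 'q': array([ 5.68666304e+01,  1.18833874e+01,  8.84024982e+01, -6.99683143e-04,
        7.98399840e+01, -8.62414012e+00]), 'qvel': array([-0.07914696, -0.06223343,  0.0129571 , -0.01487526, -0.05324766,
       -0.01849508]), 'joint_efforts': array([-1.82951940e-04, -3.70867503e+01, -2.81420946e+01,  6.97613857e-02,
        3.59616720e-02, -1.82772092e-04]), 'position': array([0.23812472, 0.52251555, 0.20431838]), 'tcp_rot': array([-1.79875450e+02, -1.81937109e-02,  1.55490875e+02]), 'force': array([-0.69935463, -0.29762698,  0.18707776]), 'torque': array([-0.0013491 , -0.00747911,  0.02798087]), 'opening': 0.09384054381457287}
scene press [(0.74, [0.6262, 0.1439, -0.0002]), (0.27, [0.6452, 0.3634, 0.0003])]
scene wheel_mid [(0.75, [0.6311, 0.1418, 0.1606])]
scene hub_mid [(0.94, [0.6277, 0.1454, 0.1598])]
scene die_mid [(0.77, [0.629, 0.1406, 0.0255])]
scene die_tab [(0.74, [0.5403, 0.1246, 0.0545]), (0.27, [0.6277, 0.1444, 0.162])]
scene pan [(0.65, [0.5919, -0.1422, 0.0571])]
scene packet [(0.59, [0.4243, -0.0139, -0.0015]), (0.54, [0.6427, 0.3626, -0.0007])]
sc
[... 407 characters left out ...]
0.71, [0.6329, 0.1423, 0.0029])]
side wheel_mid [(0.93, [0.6324, 0.145, 0.1612])]
side hub_mid [(0.78, [0.6272, 0.1452, 0.1625])]
side die_mid [(0.96, [0.6296, 0.1454, 0.0301]), (0.73, [0.5401, 0.1233, 0.0591])]
side die_tab [(0.88, [0.5421, 0.1237, 0.0605])]
side pan [(0.64, [0.5922, -0.1423, 0.058])]
side packet [(0.82, [0.4211, -0.0141, -0.0031]), (0.16, [0.4668, -0.4105, -0.0004])]
side jar [(0.63, [0.7702, 0.0053, 0.0006])]
side beaker [(0.72, [0.6493, 0.3634, 0.0012])]
side dish [(0.82, [0.4923, 0.3802, -0.0027])]
side seed_tray [(0.83, [0.6623, -0.4159, -0.0029]), (0.16, [0.4887, 0.38, 0.0001])]
side spatula [(0.87, [0.4658, -0.4101, 0.0])]
side weight [(0.89, [0.7667, -0.1741, 0.0])]
```

View pics/scene0.png

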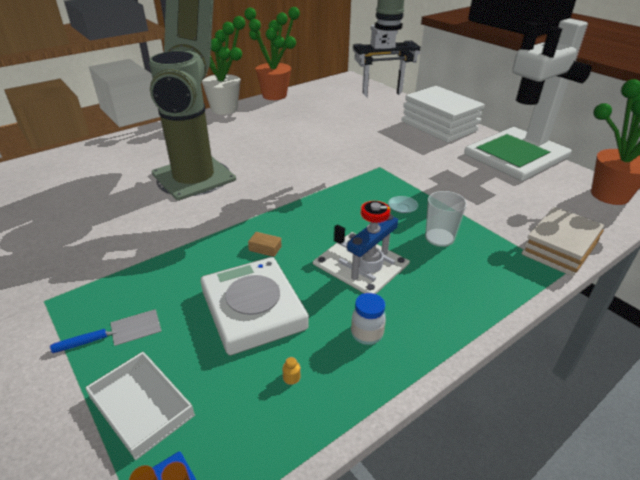

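View pics/side0.png

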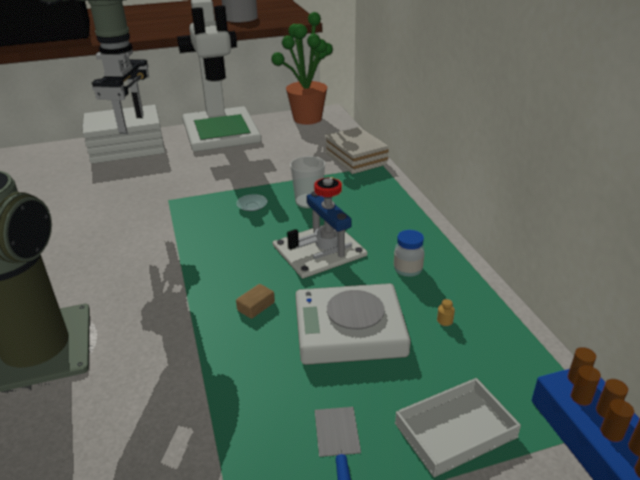

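The scene view shows the press at about (365,260) px with its red wheel at (376,211), the tab at (339,233), and the balance at (253,300). The side view agrees, and both give the press at about (0.629, 0.143) with yaw about 13°. The bystanders are clear of the path. I'll move above the wheel.

Call:
{"api": "arm_command", "payload": {
  "commands": [
    [[-30,-11,-30],0,0],
    [[-46,-17,-8],0,0],
    [[-46,-17,-8],0,0],
    [[-46,-17,-8],0,0],
    [[-46,-17,-8],0,0]
  ]
}}

```text
clock: 1.9
position: [0.4016, 0.3612, 0.2681]
tcp_rot: [180.0, 0.0, 155.5]
force: [-0.2, 0.7, 0.0]
opening: 0.0941
```

Call:
{"api": "arm_command", "payload": {
  "commands": [
    [[-46,-17,0],0,0],
    [[-46,-17,0],0,0],
    [[-46,-17,0],0,0],
    [[-46,-17,0],0,0],
    [[-46,-17,0],0,0]
  ]
}}

```text
clock: 2.4
position: [0.5757, 0.1881, 0.2676]
tcp_rot: [180.0, 0.0, 155.5]
force: [-0.4, 1.3, -0.3]
opening: 0.0941
```

```bash
cat > h.py <<'E'
from rig import *
import numpy as np, cv2
from scipy.spatial.transform import Rotation as R
np.set_printoptions(precision=4,suppress=True)
def st():
    s=read_state()
    print("t",round(s["clock"],2),"pos",s["position"],"rot",s["tcp_rot"],"F",s["force"],"T",s["torque"],"op",round(s["opening"],4),"q",s["q"])
    return s
def to(s,p):
    Rm=R.from_euler("xyz",s["tcp_rot"],degrees=True)
    print("shift mm",1000*Rm.inv().apply(np.array(p)-s["position"]))
def px2w(f,u,v,z=None):
    K=f["K"];z=f["range_z"][int(v),int(u)] if z is None else z
    x=(u-K[0,2])/K[0,0]*z;y=(v-K[1,2])/K[1,1]*z
    return (f["cam_to_world"]@np.array([x,-y,-z,1]))[:3]
E
python3 - <<'E'
from h import *
s=st();to(s,[.629,.143,.27])
E
```

```text
t 2.4 pos [0.5757 0.1881 0.2676] rot [179.9733   0.0157 155.4765] F [-0.4456  1.2913 -0.3478] T [0.0691 0.0002 0.0386] op 0.0941 q [  9.9063  13.2661  79.2669   0.0131  87.4389 -55.5708]
shift mm [-67.1809 -18.9584  -2.3551]
```

Call:
{"api": "arm_command", "payload": {
  "commands": [
    [[-40,-8,0],0,0],
    [[0,0,0],8.5,0],
    [[0,0,0],8.5,0],
    [[0,0,0],8.5,0],
    [[0,0,0],8.5,0]
  ]
}}

```text
clock: 2.9
position: [0.6077, 0.1656, 0.2672]
tcp_rot: [-180.0, -0.0, 121.1]
force: [-0.4, -0.3, 0.1]
opening: 0.0938
```

Call:
{"api": "arm_command", "payload": {
  "commands": [
    [[0,0,0],8.5,0],
    [[0,0,0],8.5,0],
    [[0,0,0],8.5,0],
    [[0,0,0],8.5,0],
    [[0,0,0],8.5,0]
  ]
}}

```text
clock: 3.4
position: [0.6076, 0.1659, 0.2674]
tcp_rot: [-180.0, 0.0, 78.6]
force: [-0.4, 0.3, 0.3]
opening: 0.0941
```

Call:
{"api": "arm_command", "payload": {
  "commands": [
    [[0,0,0],8.5,0],
    [[0,0,0],8.5,0],
    [[0,0,0],8.5,0],
    [[0,0,0],8.5,0],
    [[0,0,0],8.5,0]
  ]
}}

```text
clock: 3.9
position: [0.6075, 0.1659, 0.2673]
tcp_rot: [-180.0, 0.0, 36.1]
force: [-0.0, -0.3, 0.5]
opening: 0.0943
```

Call:
{"api": "arm_command", "payload": {
  "commands": [
    [[0,0,0],8.5,0],
    [[0,0,0],8.5,0],
    [[0,0,0],8.5,0],
    [[0,0,0],8.5,0],
    [[0,0,0],8.5,0]
  ]
}}

```text
clock: 4.4
position: [0.6076, 0.1659, 0.2674]
tcp_rot: [180.0, 0.0, -6.4]
force: [-0.1, -0.9, -0.5]
opening: 0.0942
```

Call:
{"api": "arm_command", "payload": {
  "commands": [
    [[0,0,0],8.5,0],
    [[0,0,0],8.5,0],
    [[0,0,0],8.5,0],
    [[0,0,0],8.5,0],
    [[0,0,0],0,0]
  ]
}}

```text
clock: 4.9
position: [0.6075, 0.1659, 0.2673]
tcp_rot: [180.0, 0.0, -40.0]
force: [0.4, -0.5, -0.1]
opening: 0.0942
```

```bash
python3 - <<'E'
from h import *
s=st()
f=grab_frame("wrist");cv2.imwrite("pics/w1.png",f["img"])
for t in ["wheel_mid","hub_mid","die_tab","die_mid"]:
    r=spot_point(t,f);print(t,[(round(float(d["p"]),2),np.round(d["xyz"],4)) for d in r[:2]])
np.save("w1z.npy",f["range_z"]);print(f["K"],f["cam_to_world"])
to(s,[.629,.143,.27])
E
```

```text
t 4.9 pos [0.6075 0.1659 0.2673] rot [179.9897   0.0101 -39.9949] F [ 0.4191 -0.5026 -0.1336] T [0.0324 0.1237 0.045 ] op 0.0942 q [  7.4042  16.2936  75.5666   0.0004  88.1542 137.3991]
wheel_mid [(0.69, array([0.6273, 0.1445, 0.1598]))]
hub_mid [(0.76, array([0.6272, 0.1409, 0.1597]))]
die_tab [(0.78, array([0.5388, 0.1197, 0.0581]))]
die_mid []
[[387.5768   0.     321.0257]
 [  0.     387.5768 241.7015]
 [  0.       0.       1.    ]] [[-0.643   0.7358  0.2126  0.6704]
 [-0.7659 -0.6173 -0.1799  0.1139]
 [-0.0011 -0.2785  0.9604  0.4472]
 [ 0.      0.      0.      1.    ]]
shift mm [31.1447  3.735  -2.6821]
```

View pics/w1.png

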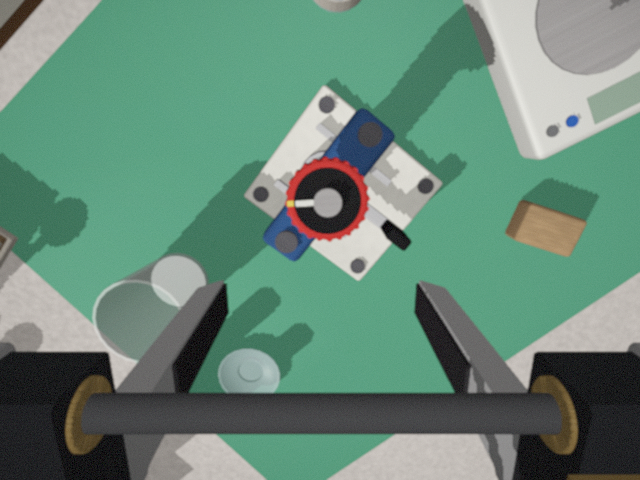

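The wrist view shows the red wheel centred near (328,199), its yellow mark and white pointer together at (291,204), and the tab at (397,235). I'll refine the axis and the press yaw.

```bash
cat > wheel.py <<'E'
from h import *
def bp(f,uv,zw):
    K=f["K"];M=f["cam_to_world"];uv=np.atleast_2d(uv).astype(float)
    d=np.c_[(uv[:,0]-K[0,2])/K[0,0],-(uv[:,1]-K[1,2])/K[1,1],-np.ones(len(uv))]@M[:3,:3].T
    return M[:3,3]+d*((zw-M[2,3])/d[:,2])[:,None]
def wheel(f,reg=None):
    hsv=cv2.cvtColor(f["img"],cv2.COLOR_BGR2HSV)
    m=(((hsv[...,0]<8)|(hsv[...,0]>172))&(hsv[...,1]>150)&(hsv[...,2]>80)).astype(np.uint8)
    n,l,s,c=cv2.connectedComponentsWithStats(m);k=1+np.argmax(s[1:,4])
    v,u=np.where(l==k);z=f["range_z"][v,u];ok=z>0
    K=f["K"];P=np.c_[(u-K[0,2])/K[0,0]*z,-(v-K[1,2])/K[1,1]*z,-z,np.ones(len(z))][ok]@f["cam_to_world"].T
    zt=np.percentile(P[:,2],[5,50,80,90]);print("z pct",zt,"n",ok.sum())
    hull=cv2.convexHull(np.c_[u,v].astype(np.int32))[:,0]
    W=bp(f,hull,zt[1])[:,:2].astype(np.float32)
    print("circle",cv2.minEnclosingCircle(W*1000))
    return zt
E
python3 - <<'E'
from wheel import *
f=grab_frame("wrist");wheel(f)
B=bp(f,[[327,104],[261,194],[358,265],[426,186]],.014)
print(B,B.mean(0)); 
for i in range(4):
    d=B[(i+1)%4]-B[i];print(np.hypot(*d[:2]),np.degrees(np.arctan2(d[1],d[0])))
# tab
print(bp(f,[397,235],.077))
C=bp(f,[[371,134],[287,241]],.114);d=C[0]-C[1];print(C,np.degrees(np.arctan2(d[1],d[0])))
E
```

```text
z pct [0.168  0.1698 0.1705 0.1709] n 1762
circle ((630.344482421875, 142.46725463867188), 30.71187973022461)
[[0.6865 0.0931 0.014 ]
 [0.6607 0.2109 0.014 ]
 [0.5244 0.1799 0.014 ]
 [0.549  0.0635 0.014 ]] [0.6052 0.1369 0.014 ]
0.12065880070143158 102.37123850117747
0.13971288708523114 -167.15883249356915
0.11892725448092635 -78.08415262742939
0.14065465561793808 12.131138280950635
[[0.5456 0.1212 0.077 ]]
[[0.6414 0.085  0.114 ]
 [0.6168 0.1993 0.114 ]] -77.84697233287692
```

```bash
python3 - <<'E'
from h import *
s=st();to(s,[.6297,.1427,.20])
E
```

```text
t 5.2 pos [0.6076 0.1659 0.2674] rot [179.9967   0.0022 -39.9375] F [ 1.0353 -1.3848  0.2588] T [ 0.0939  0.1402 -0.0187] op 0.0938 q [  7.4076  16.2869  75.5637  -0.0006  88.1533 137.3451]
shift mm [31.8787  3.5813 67.4196]
```

Call:
{"api": "arm_command", "payload": {
  "commands": [
    [[16,2,10],0,0],
    [[16,1.6,25],0,0],
    [[0,0,30],0,0],
    [[0,0,0],0,0],
    [[0,0,0],0,0]
  ]
}}

```text
clock: 5.7
position: [0.6295, 0.1419, 0.2014]
tcp_rot: [179.9, 0.1, -40.0]
force: [-0.0, -0.1, 1.0]
opening: 0.0939
```

```bash
python3 - <<'E'
from wheel import *
s=st()
f=grab_frame("wrist");cv2.imwrite("pics/w2.png",f["img"]);wheel(f)
to(s,[.6297,.1427,.142])
E
```

```text
t 5.7 pos [0.6295 0.1419 0.2014] rot [179.898    0.0921 -40.0246] F [-0.0176 -0.1399  0.978 ] T [0.0308 0.0974 0.0365] op 0.0939 q [  5.0306  20.5439  77.7972  -0.007   81.7962 135.0562]
z pct [0.1617 0.1696 0.1704 0.1707] n 2953
circle ((631.5803833007812, 141.75489807128906), 31.796485900878906)
shift mm [-0.2613 -0.8446 59.3491]
```

View pics/w2.png

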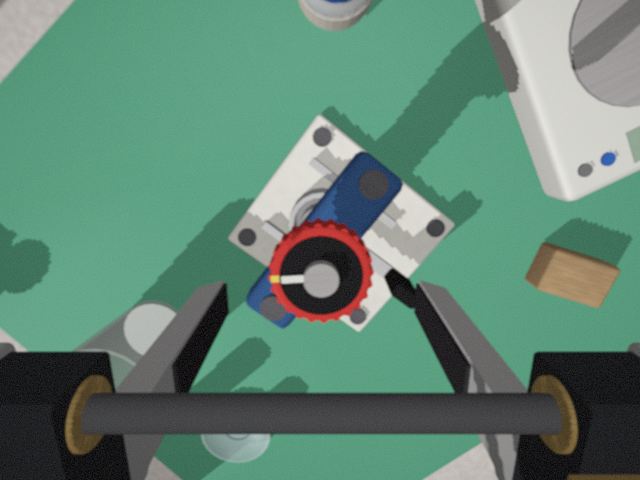

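Call:
{"api": "arm_command", "payload": {
  "commands": [
    [[0,-0.8,25],0,0],
    [[0,0,25],0,0],
    [[0,0,9],0,0],
    [[0,0,0],0,0],
    [[0,0,0],0,0]
  ]
}}

```text
clock: 6.25
position: [0.6315, 0.1434, 0.1454]
tcp_rot: [-179.9, -0.1, -40.0]
force: [-0.1, -0.3, 0.9]
opening: 0.0942
```

```bash
python3 - <<'E'
from wheel import *
s=st()
to(s,[.630,.1429,.142])
f=grab_frame("wrist");cv2.imwrite("pics/w3.png",f["img"])
E
```

```text
t 6.25 pos [0.6315 0.1434 0.1454] rot [-179.8804   -0.1223  -39.9963] F [-0.126  -0.2575  0.8889] T [ 0.0849  0.1097 -0.0205] op 0.0942 q [  5.1416  23.2311  80.9483  -0.0024  75.6496 135.1383]
shift mm [-0.8723  1.33    3.3574]
```

View pics/w3.png

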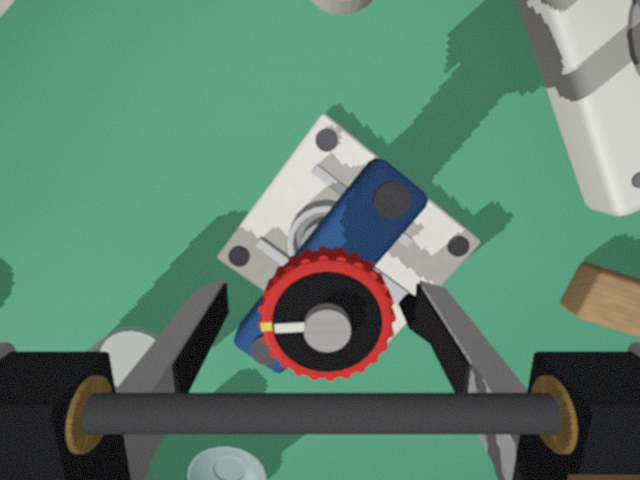

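Call:
{"api": "arm_command", "payload": {
  "commands": [
    [[0,0,0],0,0]
  ]
}}

```text
clock: 6.4
position: [0.6316, 0.1434, 0.1455]
tcp_rot: [-179.9, -0.1, -40.0]
force: [-0.1, -0.4, 0.3]
opening: 0.0939
```

```bash
python3 - <<'E'
from wheel import *
s=st()
to(s,[.630,.1429,.142])
E
```

```text
t 6.4 pos [0.6316 0.1434 0.1455] rot [-179.8586   -0.1428  -40.0013] F [-0.0694 -0.3957  0.3345] T [ 0.0594  0.1137 -0.0122] op 0.0939 q [  5.1403  23.2137  80.9509  -0.0015  75.6345 135.1418]
shift mm [-0.9568  1.4017  3.5294]
```

Call:
{"api": "arm_command", "payload": {
  "commands": [
    [[-0.9,1.4,3.5],0,0],
    [[0,0,0],0,0],
    [[0,0,0],0,0]
  ]
}}

```text
clock: 6.7
position: [0.6285, 0.1426, 0.1399]
tcp_rot: [180.0, 0.0, -40.0]
force: [0.5, 0.1, 0.5]
opening: 0.0941
```

```bash
python3 - <<'E'
from wheel import *
s=st()
to(s,[.630,.1429,.142])
E
```

```text
t 6.7 pos [0.6285 0.1426 0.1399] rot [179.9898   0.0093 -40.01  ] F [0.4618 0.128  0.5315] T [0.065  0.0778 0.0061] op 0.0941 q [  5.1013  23.2961  81.5366  -0.0006  75.181  135.1115]
shift mm [ 0.9634 -1.1363 -2.0913]
```

Call:
{"api": "arm_command", "payload": {
  "commands": [
    [[0.5,-0.6,-1],0,0],
    [[0,0,0],0,0],
    [[0,0,0],0,0]
  ]
}}

```text
clock: 7.0
position: [0.6296, 0.1428, 0.141]
tcp_rot: [-180.0, -0.0, -40.0]
force: [-0.2, 0.5, 0.4]
opening: 0.0943
```

```bash
python3 - <<'E'
from wheel import *
s=st()
to(s,[.630,.1429,.142])
E
```

```text
t 7.0 pos [0.6296 0.1428 0.141 ] rot [-179.9933   -0.0084  -40.0095] F [-0.2076  0.524   0.4195] T [0.1077 0.0666 0.0041] op 0.0943 q [  5.1059  23.3444  81.3309  -0.0013  75.314  135.1157]
shift mm [ 0.2275 -0.3314 -0.981 ]
```

Call:
{"api": "arm_command", "payload": {
  "commands": [
    [[0,0,0],0,255],
    [[0,0,0],0,255],
    [[0,0,0],0,255],
    [[0,0,0],0,255],
    [[0,0,0],0,255]
  ],
  "squeeze": 20
}}

```text
clock: 7.5
position: [0.6289, 0.1422, 0.1408]
tcp_rot: [179.9, 0.0, -40.0]
force: [-0.3, 0.4, 0.1]
opening: 0.0598
```

```bash
python3 - <<'E'
from wheel import *
s=st()
E
```

```text
t 7.5 pos [0.6289 0.1422 0.1408] rot [179.8795   0.017  -40.0069] F [-0.2646  0.3923  0.0969] T [-0.0099  0.1468 -0.0344] op 0.0598 q [  5.094   23.3392  81.3704  -0.0755  75.3877 135.12  ]
```

Call:
{"api": "arm_command", "payload": {
  "commands": [
    [[0,0,0],0,255],
    [[0,0,0],0,255],
    [[0,0,0],-3,255],
    [[0,0,-0.3],-4,255],
    [[0,0,-0.3],-4,255]
  ],
  "squeeze": 50
}}

```text
clock: 8.0
position: [0.6289, 0.1422, 0.1414]
tcp_rot: [179.9, 0.1, -28.9]
force: [-1.9, -3.1, 0.7]
opening: 0.0586
```

```bash
python3 - <<'E'
from wheel import *
s=st()
E
```

```text
t 8.0 pos [0.6289 0.1422 0.1414] rot [179.9199   0.0505 -28.9117] F [-1.8794 -3.084   0.7312] T [-0.425   0.5319 -0.2923] op 0.0586 q [  5.0791  23.3027  81.3451  -0.0394  75.4388 124.0007]
```

Call:
{"api": "arm_command", "payload": {
  "commands": [
    [[0,0,-0.5],-6,255],
    [[0,0,-0.5],-6,255],
    [[0,0,-0.5],-6,255],
    [[0,0,-0.5],-6,255],
    [[0,0,-0.5],-6,255]
  ]
}}

```text
clock: 8.5
position: [0.629, 0.1422, 0.1439]
tcp_rot: [180.0, 0.1, 1.2]
force: [-2.2, -1.8, 2.1]
opening: 0.0591
```

```bash
python3 - <<'E'
from wheel import *
s=st()
E
```

```text
t 8.5 pos [0.629  0.1422 0.1439] rot [179.9565   0.0773   1.1694] F [-2.1513 -1.8026  2.1477] T [-0.4069  0.5341 -0.2827] op 0.0591 q [ 5.0779 23.1651 81.2191 -0.0394 75.6959 93.9181]
```

Call:
{"api": "arm_command", "payload": {
  "commands": [
    [[0,0,-0.7],-6,255],
    [[0,0,-0.5],-6,255],
    [[0,0,-0.5],-6,255],
    [[0,0,-0.5],-6,255],
    [[0,0,-0.5],-6,255]
  ]
}}

```text
clock: 9.0
position: [0.629, 0.1422, 0.1465]
tcp_rot: [-180.0, 0.1, 31.2]
force: [-2.4, -2.0, 0.9]
opening: 0.0591
```

```bash
python3 - <<'E'
from wheel import *
s=st()
E
```

```text
t 9.0 pos [0.629  0.1422 0.1465] rot [-179.9983    0.0905   31.1723] F [-2.4355 -2.0069  0.9045] T [-0.4959  0.431  -0.2512] op 0.0591 q [ 5.0794 23.0324 81.0862 -0.0395 75.9635 63.9167]
```

Call:
{"api": "arm_command", "payload": {
  "commands": [
    [[0,0,-0.5],-6,255],
    [[0,0,-0.5],-6,255],
    [[0,0,-0.5],-6,255],
    [[0,0,-0.5],-6,255],
    [[0,0,-0.5],-6,255]
  ]
}}

```text
clock: 9.5
position: [0.629, 0.1422, 0.1489]
tcp_rot: [-180.0, 0.1, 61.2]
force: [-2.5, -3.2, -0.5]
opening: 0.0588
```

Call:
{"api": "arm_command", "payload": {
  "commands": [
    [[0,0,-0.5],-6,255],
    [[0,0,-0.5],-6,255],
    [[0,0,-0.5],-6,255],
    [[0,0,-0.5],-6,255],
    [[0,0,-0.5],-6,255]
  ]
}}

```text
clock: 10.0
position: [0.629, 0.1423, 0.1515]
tcp_rot: [-179.9, 0.0, 91.2]
force: [-1.4, -2.2, 0.7]
opening: 0.059
```

```bash
python3 - <<'E'
from wheel import *
s=st()
E
```

```text
t 10.0 pos [0.629  0.1423 0.1515] rot [-179.9287    0.0388   91.1712] F [-1.4006 -2.2402  0.7176] T [-0.468   0.3652 -0.2373] op 0.059 q [ 5.0798 22.7681 80.8281 -0.0348 76.4776  3.9168]
```

Call:
{"api": "arm_command", "payload": {
  "commands": [
    [[0,0,-0.6],-7,255],
    [[0,0,-0.6],-7,255],
    [[0,0,-0.6],-7,255],
    [[0,0,-0.6],-7,255],
    [[0,0,-0.6],-7,255]
  ]
}}

```text
clock: 10.5
position: [0.629, 0.1422, 0.1544]
tcp_rot: [-179.9, -0.0, 126.2]
force: [-2.1, -2.7, 0.4]
opening: 0.059
```

Call:
{"api": "arm_command", "payload": {
  "commands": [
    [[0,0,-0.12],-1.4,255],
    [[0,0,-0.12],-1.4,255],
    [[0,0,-0.12],-1.4,255],
    [[0,0,-0.12],-1.4,255],
    [[0,0,-0.12],-1.4,255]
  ]
}}

```text
clock: 11.0
position: [0.629, 0.1423, 0.155]
tcp_rot: [-179.9, -0.0, 133.1]
force: [-2.9, -4.6, 0.2]
opening: 0.0594
```

```bash
python3 - <<'E'
from wheel import *
s=st()
E
```

```text
t 11.0 pos [0.629  0.1423 0.155 ] rot [-179.9119   -0.0105  133.0527] F [-2.9365 -4.5844  0.2331] T [-0.7258  0.5496 -0.3178] op 0.0594 q [  5.0899  22.5908  80.6355  -0.0472  76.8497 -37.952 ]
```

Call:
{"api": "arm_command", "payload": {
  "commands": [
    [[0,0,-0.12],-1.4,255],
    [[0,0,-0.12],-1.4,255],
    [[0,0,-0.12],-1.4,255],
    [[0,0,-0.12],-1.4,255],
    [[0,0,-0.12],-1.4,255]
  ]
}}

```text
clock: 11.5
position: [0.629, 0.1423, 0.1556]
tcp_rot: [-179.9, -0.0, 140.1]
force: [-3.3, -3.8, 1.0]
opening: 0.0593
```

```bash
python3 - <<'E'
from wheel import *
s=st()
E
```

```text
t 11.5 pos [0.629  0.1423 0.1556] rot [-179.9123   -0.0196  140.0549] F [-3.3203 -3.809   1.0159] T [-0.7026  0.5841 -0.214 ] op 0.0593 q [  5.0905  22.5602  80.6043  -0.0494  76.9113 -44.9532]
```

Call:
{"api": "arm_command", "payload": {
  "commands": [
    [[0,0,-0.12],-1.4,255],
    [[0,0,-0.12],-1.4,255],
    [[0,0,-0.12],-1.4,255],
    [[0,0,-0.12],-1.4,255],
    [[0,0,-0.12],-1.4,255]
  ]
}}

```text
clock: 12.0
position: [0.629, 0.1423, 0.1562]
tcp_rot: [-179.9, -0.0, 147.1]
force: [-3.3, -4.0, 0.4]
opening: 0.0593
```

```bash
python3 - <<'E'
from wheel import *
s=st()
E
```

```text
t 12.0 pos [0.629  0.1423 0.1562] rot [-179.9184   -0.031   147.0567] F [-3.3306 -3.9944  0.3903] T [-0.7531  0.5239 -0.3018] op 0.0593 q [  5.0922  22.5306  80.5715  -0.0464  76.9727 -51.954 ]
```

Call:
{"api": "arm_command", "payload": {
  "commands": [
    [[0,0,-0.13],-1.6,255],
    [[0,0,-0.13],-1.6,255],
    [[0,0,-0.13],-1.6,255],
    [[0,0,-0.13],-1.6,255],
    [[0,0,-0.13],-1.6,255]
  ]
}}

```text
clock: 12.5
position: [0.629, 0.1423, 0.1569]
tcp_rot: [-179.9, -0.0, 155.1]
force: [-2.3, -4.8, 0.2]
opening: 0.0586
```

```bash
python3 - <<'E'
from wheel import *
s=st()
E
```

```text
t 12.5 pos [0.629  0.1423 0.1569] rot [-179.9226   -0.0435  155.0642] F [-2.3256 -4.767   0.1653] T [-0.7095  0.5639 -0.2711] op 0.0586 q [  5.0918  22.4987  80.536   -0.0464  77.0416 -59.962 ]
```

Call:
{"api": "arm_command", "payload": {
  "commands": [
    [[0,0,-0.13],-1.6,255],
    [[0,0,-0.13],-1.6,255],
    [[0,0,-0.13],-1.6,255],
    [[0,0,-0.13],-1.6,255],
    [[0,0,-0.13],-1.6,255]
  ]
}}

```text
clock: 13.0
position: [0.629, 0.1423, 0.1576]
tcp_rot: [-179.9, -0.1, 163.1]
force: [-3.3, -4.1, 0.9]
opening: 0.0592
```

```bash
python3 - <<'E'
from wheel import *
s=st()
E
```

```text
t 13.0 pos [0.629  0.1423 0.1576] rot [-179.9307   -0.0535  163.0629] F [-3.3387 -4.0569  0.9159] T [-0.7243  0.5917 -0.2974] op 0.0592 q [  5.0923  22.4632  80.4998  -0.0453  77.1126 -67.9605]
```

Call:
{"api": "arm_command", "payload": {
  "commands": [
    [[0,0,-0.13],-1.6,255],
    [[0,0,-0.13],-1.6,255],
    [[0,0,-0.13],-1.6,255],
    [[0,0,-0.13],-1.6,255],
    [[0,0,-0.13],-1.6,255]
  ]
}}

```text
clock: 13.5
position: [0.629, 0.1423, 0.1582]
tcp_rot: [-179.9, -0.1, 171.1]
force: [-2.4, -3.9, 0.1]
opening: 0.0592
```

```bash
python3 - <<'E'
from wheel import *
s=st()
E
```

```text
t 13.5 pos [0.629  0.1423 0.1582] rot [-179.9403   -0.0643  171.0619] F [-2.4325 -3.9079  0.1333] T [-0.6882  0.5332 -0.2568] op 0.0592 q [  5.0907  22.4322  80.4649  -0.0434  77.1798 -75.9616]
```

Call:
{"api": "arm_command", "payload": {
  "commands": [
    [[0,0,-0.13],-1.6,255],
    [[0,0,-0.13],-1.6,255],
    [[0,0,-0.13],-1.6,255],
    [[0,0,-0.13],-1.6,255],
    [[0,0,-0.13],-1.6,255]
  ]
}}

```text
clock: 14.0
position: [0.629, 0.1423, 0.1589]
tcp_rot: [-179.9, -0.1, 179.1]
force: [-2.8, -3.6, 0.1]
opening: 0.0593
```

```bash
python3 - <<'E'
from wheel import *
s=st()
E
```

```text
t 14.0 pos [0.629  0.1423 0.1589] rot [-179.9477   -0.0734  179.0605] F [-2.8474 -3.6266  0.0961] T [-0.6548  0.5766 -0.3118] op 0.0593 q [  5.09    22.3971  80.4312  -0.0454  77.2503 -83.9605]
```

Call:
{"api": "arm_command", "payload": {
  "commands": [
    [[0,0,-0.13],-1.6,255],
    [[0,0,-0.13],-1.6,255],
    [[0,0,-0.13],-1.6,255],
    [[0,0,-0.13],-1.6,255],
    [[0,0,-0.13],-1.6,255]
  ]
}}

```text
clock: 14.5
position: [0.629, 0.1423, 0.1592]
tcp_rot: [-180.0, -0.1, -173.0]
force: [-3.2, -4.8, -2.0]
opening: 0.0597
```

```bash
python3 - <<'E'
from wheel import *
s=st()
E
```

```text
t 14.5 pos [0.629  0.1423 0.1592] rot [-179.9804   -0.085  -173.0035] F [-3.1866 -4.8148 -1.9556] T [-0.6978  0.4941 -0.8667] op 0.0597 q [  5.0821  22.3816  80.411   -0.023   77.2916 -91.9093]
```

Call:
{"api": "arm_command", "payload": {
  "commands": [
    [[0,0,0.25],-0.5,255],
    [[0,0,0],-0.6,255],
    [[0,0,0],0,255]
  ]
}}

```text
clock: 14.8
position: [0.629, 0.1423, 0.1591]
tcp_rot: [-180.0, -0.1, -172.0]
force: [-3.5, -4.3, -0.3]
opening: 0.0592
```

```bash
python3 - <<'E'
from wheel import *
s=st()
E
```

```text
t 14.8 pos [0.629  0.1423 0.1591] rot [-179.9857   -0.0871 -171.9787] F [-3.4728 -4.3437 -0.3346] T [-0.7552  0.6252 -0.9494] op 0.0592 q [  5.0791  22.3898  80.4181  -0.0193  77.2784 -92.938 ]
```

Call:
{"api": "arm_command", "payload": {
  "commands": [
    [[0,0,0],-0.5,255],
    [[0,0,0],0,255],
    [[0,0,0],0,255]
  ]
}}

```text
clock: 15.1
position: [0.629, 0.1423, 0.1591]
tcp_rot: [-180.0, -0.1, -171.5]
force: [-3.4, -4.7, 0.2]
opening: 0.0593
```

```bash
python3 - <<'E'
from wheel import *
s=st()
E
```

```text
t 15.1 pos [0.629  0.1423 0.1591] rot [-179.9902   -0.0867 -171.4979] F [-3.4285 -4.7034  0.1768] T [-0.6457  0.499  -0.988 ] op 0.0593 q [  5.0778  22.3877  80.4166  -0.0153  77.2817 -93.421 ]
```

The wheel is snugged at about 0.99 N m with almost no axial force. I'll ease the spring off and release.

Call:
{"api": "arm_command", "payload": {
  "commands": [
    [[0,0,0],2.5,255],
    [[0,0,0],2.5,255],
    [[0,0,0],2.5,255],
    [[0,0,0],0.5,255],
    [[0,0,0],0,255]
  ]
}}

```text
clock: 15.6
position: [0.629, 0.1423, 0.1591]
tcp_rot: [-179.9, -0.1, -179.4]
force: [-3.3, -4.5, -0.2]
opening: 0.059
```

```bash
python3 - <<'E'
from wheel import *
s=st()
E
```

```text
t 15.6 pos [0.629  0.1423 0.1591] rot [-179.9492   -0.0752 -179.3793] F [-3.2928 -4.5283 -0.2394] T [-0.7209  0.5092 -0.2529] op 0.059 q [  5.0936  22.3875  80.416   -0.0459  77.2754 -85.517 ]
```

Call:
{"api": "arm_command", "payload": {
  "commands": [
    [[0,0,0],2.2,255],
    [[0,0,0],0,255],
    [[0,0,0],0,0],
    [[0,0,0],0,0],
    [[0,0,0],0,0]
  ]
}}

```text
clock: 16.1
position: [0.6304, 0.1438, 0.1602]
tcp_rot: [179.9, 0.1, 178.5]
force: [0.0, 0.0, 0.6]
opening: 0.0797
```

```bash
python3 - <<'E'
from wheel import *
s=st()
f=grab_frame("wrist");cv2.imwrite("pics/w4.png",f["img"])
E
```

```text
t 16.1 pos [0.6304 0.1438 0.1602] rot [179.9157   0.1374 178.452 ] F [0.0165 0.0277 0.6349] T [-0.0311 -0.0289  0.0456] op 0.0797 q [  5.1524  22.3612  80.3112   0.0694  77.1812 -83.315 ]
```

View pics/w4.png

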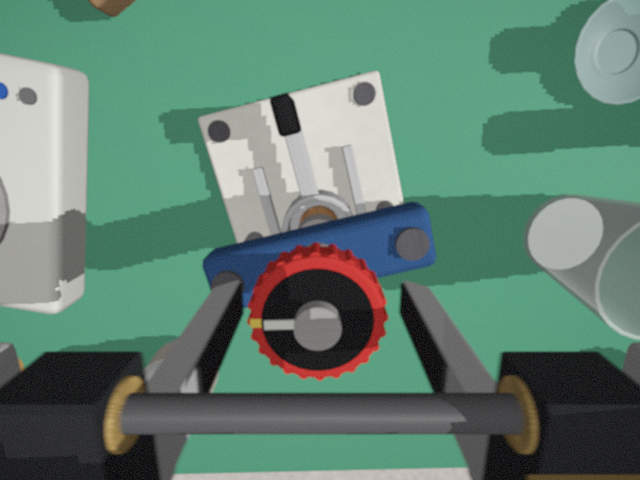

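Wheel and hub marks coincide again at about (255,323)/(280,325), the ram is up and the jaws are open. Next I'll lift off and go over to the tab.

Call:
{"api": "arm_command", "payload": {
  "commands": [
    [[0,0,-5],0,0],
    [[0,0,-20],0,0],
    [[0,0,-35],0,0],
    [[0,0,-30],0,0],
    [[0,0,0],0,0]
  ]
}}

```text
clock: 16.65
position: [0.633, 0.1434, 0.2566]
tcp_rot: [179.9, 0.7, 178.4]
force: [0.1, -0.8, 0.9]
opening: 0.0938
```

Call:
{"api": "arm_command", "payload": {
  "commands": [
    [[0,0,0],-6.9,0],
    [[0,0,0],-6.9,0],
    [[30,0,0],0,0],
    [[30,0,0],0,0],
    [[30,0,0],0,0]
  ]
}}

```text
clock: 17.15
position: [0.5401, 0.1237, 0.2483]
tcp_rot: [180.0, -0.1, -167.8]
force: [0.1, 0.3, -0.3]
opening: 0.0942
```

```bash
python3 - <<'E'
from wheel import *
s=st()
f=grab_frame("wrist");cv2.imwrite("pics/w5.png",f["img"])
for t in ["die_tab","die_mid","wheel_mid"]:
    r=spot_point(t,f);print(t,[(round(float(d["p"]),2),np.round(d["xyz"],4)) for d in r[:2]])
m=regions_of("die_tab",f)
to(s,[.5415,.1236,.11])
E
```

```text
t 17.15 pos [0.5401 0.1237 0.2483] rot [ 179.9715   -0.0837 -167.7926] F [ 0.1128  0.2922 -0.2763] T [0.0239 0.0323 0.0026] op 0.0942 q [  3.9451   7.5998  88.1407   0.0162  84.3464 -98.2639]
die_tab [(0.76, array([0.5389, 0.1249, 0.0568]))]
die_mid [(0.56, array([0.623 , 0.1397, 0.0268]))]
wheel_mid [(0.64, array([0.6301, 0.1432, 0.1784]))]
shift mm [ -1.5339  -0.5094 138.2664]
```

View pics/w5.png

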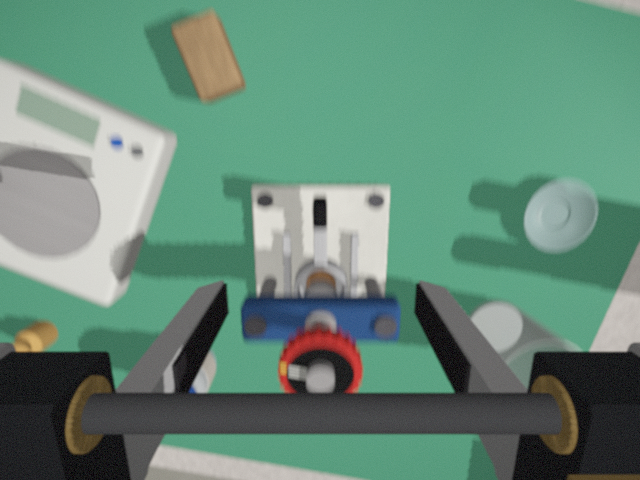

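Call:
{"api": "arm_command", "payload": {
  "commands": [
    [[-0.5,-0.5,40],0,100],
    [[0,0,45],0,100],
    [[0,0,35],0,100],
    [[0,0,10],0,100],
    [[0,0,0],0,100]
  ]
}}

```text
clock: 17.9
position: [0.5415, 0.1234, 0.1177]
tcp_rot: [180.0, -0.2, -167.8]
force: [-0.8, -1.5, 0.2]
opening: 0.0588
```

```bash
python3 - <<'E'
from wheel import *
s=st()
f=grab_frame("wrist");cv2.imwrite("pics/w6.png",f["img"])
to(s,[.5415,.1236,.039])
E
```

```text
t 17.9 pos [0.5415 0.1234 0.1177] rot [ 179.9666   -0.2132 -167.809 ] F [-0.7858 -1.4546  0.2049] T [ 0.0351  0.0466 -0.0435] op 0.0588 q [  3.9089  14.6524  95.8806   0.0025  69.6829 -98.2829]
shift mm [-0.3237  0.1357 78.7149]
```

View pics/w6.png

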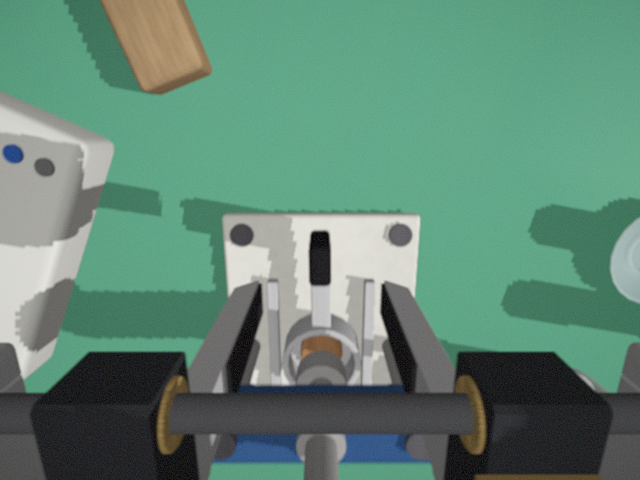

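```bash
python3 - <<'E'
from wheel import *
f=grab_frame("wrist")
g=f["img"][:,320].mean(1)
for v in range(226,292,3): print(v,round(float(g[v])),px2w(f,320,v) if f["range_z"][v,320]>0 else None)
row=f["img"][260].mean(1); print([u for u in range(290,350) if row[u]<60][::17] , [u for u in range(290,350) if row[u]<60][-1:])
E
```

```text
226 167 [0.5279 0.1198 0.0373]
229 14 [0.5275 0.1198 0.0471]
232 25 [0.5279 0.1199 0.0536]
235 25 [0.5278 0.1199 0.0614]
238 21 None
241 14 [0.5277 0.1199 0.0754]
244 27 [0.5288 0.1201 0.078 ]
247 33 [0.5307 0.1205 0.0777]
250 34 [0.5326 0.1209 0.0774]
253 30 [0.5347 0.1214 0.0767]
256 39 [0.5362 0.1217 0.0779]
259 38 [0.5381 0.1221 0.0778]
262 29 [0.5399 0.1225 0.0779]
265 25 [0.542  0.1229 0.0773]
268 34 [0.5439 0.1233 0.0774]
271 30 [0.5457 0.1237 0.0775]
274 26 [0.5473 0.1241 0.0786]
277 35 [0.5493 0.1245 0.0782]
280 60 [0.5516 0.125  0.0772]
283 190 [0.5693 0.1287 0.0381]
286 196 [0.5718 0.1293 0.0376]
289 196 [0.5743 0.1298 0.037 ]
[311, 328] [329]
```

Call:
{"api": "arm_command", "payload": {
  "commands": [
    [[1.5,0,35],0,100],
    [[0,0,30],0,100],
    [[0,0,14],0,100],
    [[0,0,0],0,100],
    [[0,0,0],0,100]
  ]
}}

```text
clock: 18.5
position: [0.5424, 0.1232, 0.0424]
tcp_rot: [-180.0, 0.2, -167.8]
force: [-1.0, 1.0, 0.2]
opening: 0.0573
```

```bash
python3 - <<'E'
from wheel import *
s=st();to(s,[.540,.123,.039])
E
```

```text
t 18.5 pos [0.5424 0.1232 0.0424] rot [-179.9739    0.1789 -167.8067] F [-1.0298  1.0171  0.2492] T [ 0.0114 -0.0509 -0.0214] op 0.0573 q [  3.8856  20.285   98.828    0.      60.7062 -98.3076]
shift mm [2.4233 0.2769 3.3563]
```

Call:
{"api": "arm_command", "payload": {
  "commands": [
    [[1.8,0.2,2.5],0,100],
    [[0,0,0],0,100],
    [[0,0,0],0,255],
    [[0,0,0],0,255],
    [[0,0,0],0,255]
  ],
  "squeeze": 15
}}

```text
clock: 19.0
position: [0.539, 0.1229, 0.0383]
tcp_rot: [-180.0, 0.0, -167.8]
force: [-0.2, -0.5, -0.0]
opening: 0.0365
```

Call:
{"api": "arm_command", "payload": {
  "commands": [
    [[0,0,0],0,255],
    [[0,0,0],0,255],
    [[0,0,0],0,255]
  ]
}}

```text
clock: 19.3
position: [0.5388, 0.1229, 0.038]
tcp_rot: [-180.0, -0.0, -167.8]
force: [0.3, -0.8, 1.1]
opening: 0.0138
```

```bash
python3 - <<'E'
from wheel import *
s=st();to(s,[.540,.123,.039])
E
```

```text
t 19.3 pos [0.5388 0.1229 0.038 ] rot [-179.9974   -0.0076 -167.81  ] F [ 0.288  -0.7527  1.0552] T [ 0.0716 -0.0102 -0.0455] op 0.0138 q [  3.8776  20.4022  99.3073  -0.0043  60.2976 -98.3104]
shift mm [-1.2072 -0.153  -1.0118]
```

Call:
{"api": "arm_command", "payload": {
  "commands": [
    [[0,0,0],0,255],
    [[0,0,0],0,255],
    [[3,0,0],0,255],
    [[6,0,0],0,255],
    [[6,0,0],0,255]
  ],
  "squeeze": 60
}}

```text
clock: 19.8
position: [0.5237, 0.1197, 0.038]
tcp_rot: [180.0, 0.0, -167.8]
force: [0.1, 1.0, -1.4]
opening: 0.0136
```

```bash
python3 - <<'E'
from wheel import *
s=st()
f=grab_frame("wrist");cv2.imwrite("pics/w7.png",f["img"])
E
```

```text
t 19.8 pos [0.5237 0.1197 0.038 ] rot [ 179.9979    0.0006 -167.8078] F [ 0.1316  0.9812 -1.4217] T [ 0.0586 -0.1045  0.0147] op 0.0136 q [  3.6392  18.8011 101.5475   0.0026  59.6511 -98.5542]
```

View pics/w7.png

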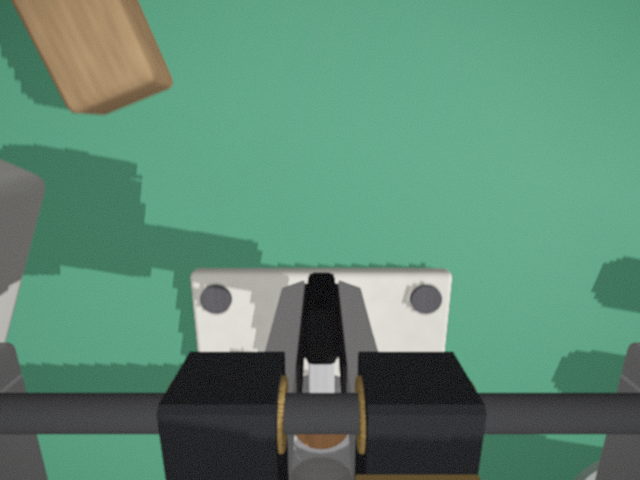

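The tab (320,310) is held between the fingers and the cup follows squarely. I'll carry on drawing it out.

Call:
{"api": "arm_command", "payload": {
  "commands": [
    [[10,0,0],0,255],
    [[12,0,0],0,255],
    [[14,0,0],0,255],
    [[14,0,0],0,255],
    [[8,0,0],0,255]
  ]
}}

```text
clock: 20.35
position: [0.4658, 0.1073, 0.038]
tcp_rot: [180.0, -0.0, -167.8]
force: [0.1, -0.5, -1.1]
opening: 0.0139
```

Call:
{"api": "arm_command", "payload": {
  "commands": [
    [[4,0,0],0,255],
    [[0,0,0],0,255]
  ]
}}

```text
clock: 20.55
position: [0.4623, 0.1065, 0.0381]
tcp_rot: [180.0, -0.1, -167.8]
force: [-1.9, -0.4, 1.8]
opening: 0.0135
```

```bash
python3 - <<'E'
from wheel import *
s=st()
for n in ["wrist","side","scene"]:
    f=grab_frame(n);cv2.imwrite(f"pics/{n}8.png",f["img"])
E
```

```text
t 20.55 pos [0.4623 0.1065 0.0381] rot [ 179.993    -0.1103 -167.811 ] F [-1.8837 -0.4462  1.79  ] T [-0.0199  0.253  -0.0271] op 0.0135 q [  2.51    12.1901 110.2683  -0.0137  57.6515 -99.6717]
```

View pics/side8.png

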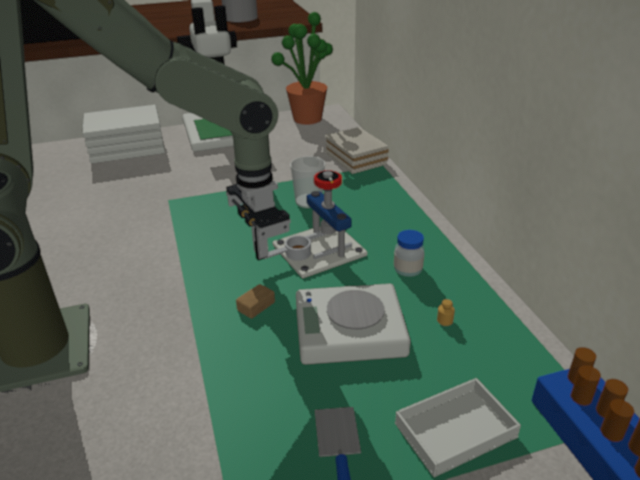

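View pics/wrist8.png

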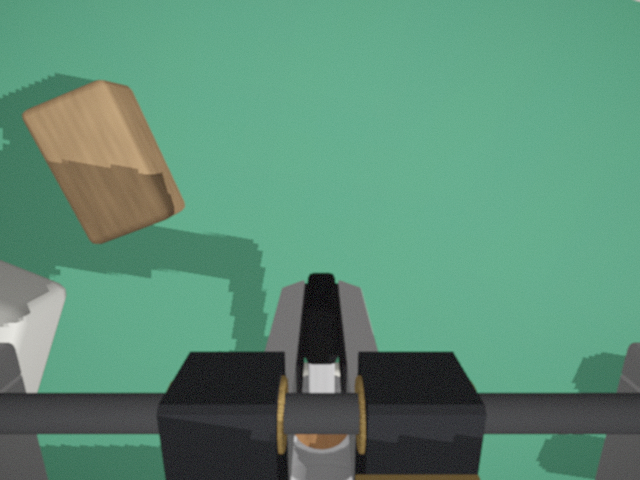

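The cup (297,245 in side view) is clear of the crosshead, upright on the base. I'll lift.

Call:
{"api": "arm_command", "payload": {
  "commands": [
    [[0,0,-5],0,255],
    [[0,0,-10],0,255],
    [[0,0,-15],0,255],
    [[0,0,-20],0,255],
    [[0,0,-20],0,255]
  ]
}}

```text
clock: 21.2
position: [0.4637, 0.1067, 0.1092]
tcp_rot: [180.0, 0.0, -167.8]
force: [0.2, -0.3, -2.0]
opening: 0.0137
```

Call:
{"api": "arm_command", "payload": {
  "commands": [
    [[0,0,-20],0,255],
    [[0,0,-15],0,255],
    [[0,0,-5],0,255],
    [[0,0,0],0,255]
  ]
}}

```text
clock: 21.6
position: [0.4645, 0.1067, 0.1492]
tcp_rot: [-180.0, 0.1, -167.8]
force: [0.3, -0.3, -2.6]
opening: 0.0137
```

```bash
python3 - <<'E'
from wheel import *
s=st()
for n in ["wrist","side","scene"]:
    f=grab_frame(n);cv2.imwrite(f"pics/{n}9.png",f["img"])
    for t in ["die_mid","pan"]:
        r=spot_point(t,f);print(t,[(round(float(d["p"]),2),np.round(d["xyz"],4)) for d in r[:2]])
E
```

```text
t 21.6 pos [0.4645 0.1067 0.1492] rot [-179.9769    0.144  -167.8086] F [ 0.3251 -0.3478 -2.5799] T [ 0.0102  0.1046 -0.0195] op 0.0137 q [  2.5215   2.897  105.387    0.0015  71.5701 -99.6704]
die_mid [(0.96, array([0.553 , 0.1255, 0.1386]))]
pan []
die_mid [(0.64, array([0.5526, 0.125 , 0.1364]))]
pan [(0.8, array([ 0.5925, -0.1421,  0.0572]))]
die_mid [(0.68, array([0.5521, 0.1246, 0.1319])), (0.39, array([ 0.4262, -0.0118, -0.0005]))]
pan [(0.83, array([ 0.5929, -0.1413,  0.0609]))]
```

View pics/side9.png

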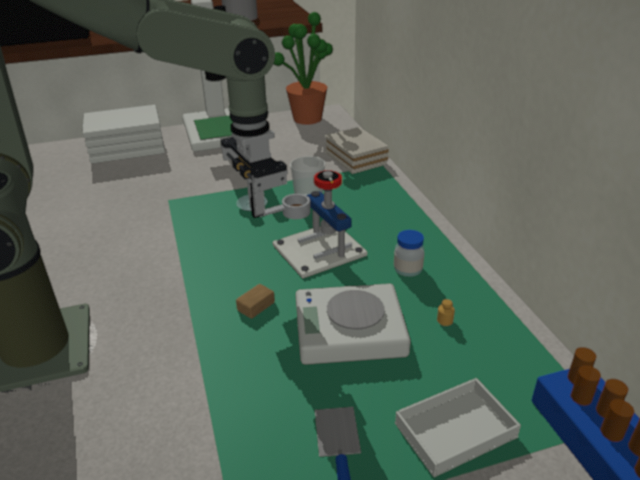

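View pics/scene9.png

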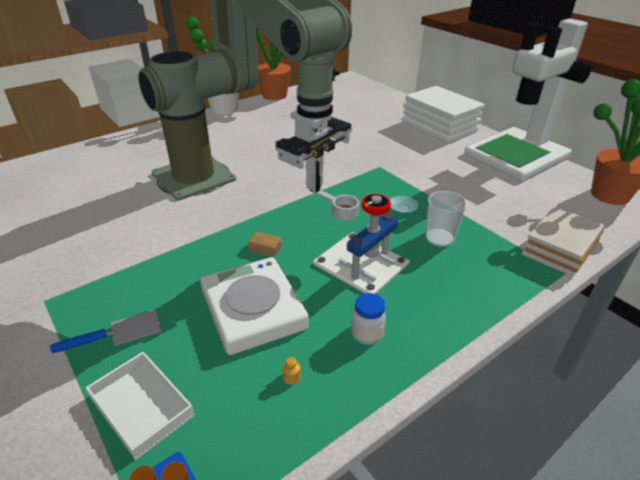

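View pics/wrist9.png

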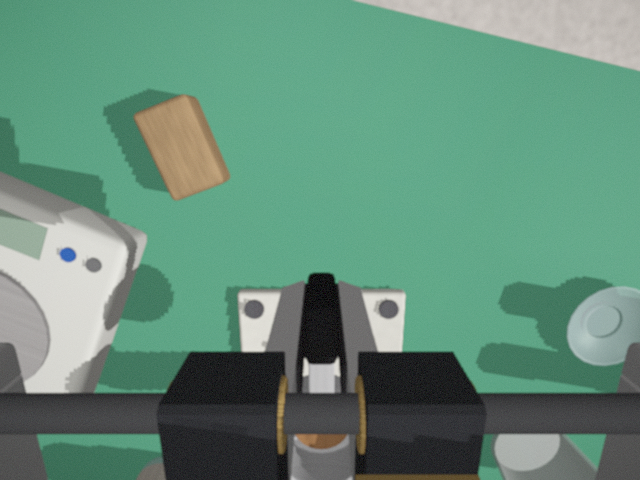

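The cup hangs level in the grip (wrist and side views unchanged relative to the fingers). I'll carry it to the pan.

Call:
{"api": "arm_command", "payload": {
  "commands": [
    [[1,-8,0],0,255],
    [[2,-16,0],0,255],
    [[2,-24,0],0,255],
    [[2,-30,0],0,255],
    [[2,-30,0],0,255]
  ]
}}

```text
clock: 22.55
position: [0.4776, -0.0022, 0.1481]
tcp_rot: [-180.0, 0.0, -167.8]
force: [0.5, 0.4, -2.1]
opening: 0.0135
```

Call:
{"api": "arm_command", "payload": {
  "commands": [
    [[2,-30,0],0,255],
    [[2,-30,0],0,255],
    [[2,-30,0],0,255],
    [[2,-30,0],0,255],
    [[2,-22,0],0,255]
  ]
}}

```text
clock: 23.05
position: [0.4978, -0.1443, 0.1481]
tcp_rot: [-179.9, 0.0, -167.9]
force: [1.0, 0.0, -1.6]
opening: 0.0133
```

Call:
{"api": "arm_command", "payload": {
  "commands": [
    [[0,-12,0],0,255],
    [[0,-7,0],0,255],
    [[0,0,0],0,255],
    [[0,0,0],0,255]
  ]
}}

```text
clock: 23.45
position: [0.5016, -0.1595, 0.1479]
tcp_rot: [180.0, -0.0, -167.8]
force: [0.2, -0.8, -1.2]
opening: 0.0135
```

```bash
python3 - <<'E'
from wheel import *
s=st();to(s,[.5032,-.1611,.11])
for n in ["scene","side"]:
    f=grab_frame(n);cv2.imwrite(f"pics/{n}10.png",f["img"])
    for t in ["die_mid","die_tab","pan"]:
        r=spot_point(t,f);print(t,[(round(float(d["p"]),2),np.round(d["xyz"],4)) for d in r[:2]])
E
```

```text
t 23.45 pos [ 0.5016 -0.1595  0.1479] rot [ 179.9565   -0.0215 -167.7745] F [ 0.1558 -0.8011 -1.2068] T [0.009  0.0924 0.0281] op 0.0135 q [ -27.0776    9.1651   98.619     0.021    72.2601 -129.3094]
shift mm [-1.256  -1.9586 37.8574]
die_mid [(0.72, array([ 0.5915, -0.1462,  0.1322]))]
die_tab [(0.84, array([ 0.504 , -0.1594,  0.164 ]))]
pan [(0.64, array([ 0.5901, -0.1406,  0.0576]))]
die_mid [(0.83, array([ 0.5938, -0.1399,  0.1396]))]
die_tab [(0.84, array([ 0.5077, -0.1595,  0.1687]))]
pan [(0.63, array([ 0.5918, -0.1422,  0.0583]))]
```

View pics/side10.png

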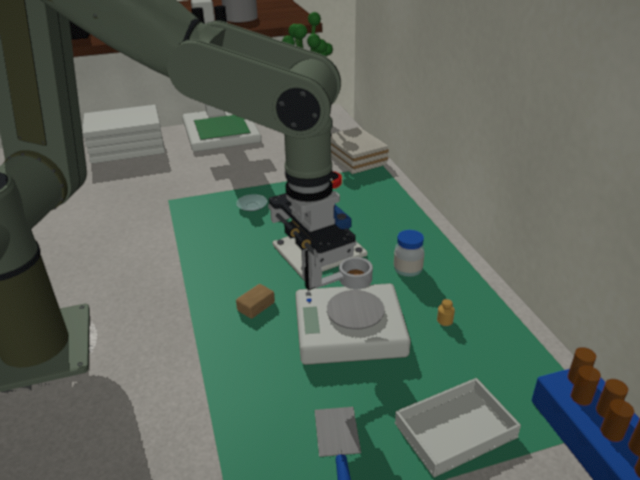

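Call:
{"api": "arm_command", "payload": {
  "commands": [
    [[-1.2,-1.6,10],0,255],
    [[0,0,20],0,255],
    [[0,0,15],0,255],
    [[0,0,7],0,255],
    [[0,0,0],0,255]
  ]
}}

```text
clock: 24.35
position: [0.5021, -0.1611, 0.0943]
tcp_rot: [179.9, -0.2, -167.8]
force: [-0.4, 0.1, -1.4]
opening: 0.0135
```

Call:
{"api": "arm_command", "payload": {
  "commands": [
    [[0,0,0],0,255],
    [[0,0,0],0,255]
  ]
}}

```text
clock: 24.55
position: [0.5041, -0.162, 0.097]
tcp_rot: [-179.9, 0.1, -167.8]
force: [0.6, 0.1, -1.5]
opening: 0.0135
```

```bash
python3 - <<'E'
from wheel import *
s=st();to(s,[.5032,-.1611,.083])
for n in ["scene","side"]:
    f=grab_frame(n);cv2.imwrite(f"pics/{n}11.png",f["img"][150:390,150:470].repeat(2,0).repeat(2,1))
    for t in ["die_mid","pan"]:
        r=spot_point(t,f);print(t,[(round(float(d["p"]),2),np.round(d["xyz"],4)) for d in r[:2]])
E
```

```text
t 24.55 pos [ 0.5041 -0.162   0.097 ] rot [-179.9289    0.086  -167.8126] F [ 0.5988  0.0722 -1.5422] T [ 0.0211  0.0902 -0.0022] op 0.0135 q [ -27.1863   12.9958  100.7403   -0.0005   66.1522 -129.3734]
shift mm [ 0.7178  1.1121 13.9671]
die_mid [(0.74, array([ 0.5956, -0.1448,  0.0848]))]
pan [(0.65, array([ 0.5946, -0.1438,  0.0589]))]
die_mid [(0.68, array([ 0.594 , -0.1388,  0.0882]))]
pan [(0.58, array([ 0.5911, -0.1414,  0.0579]))]
```

View pics/side11.png

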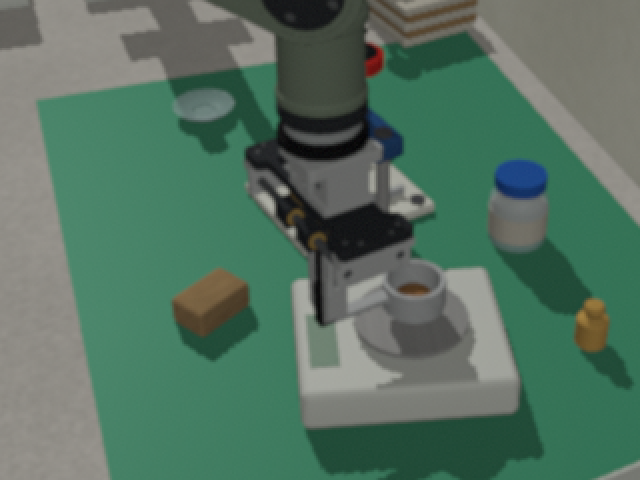

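View pics/scene11.png

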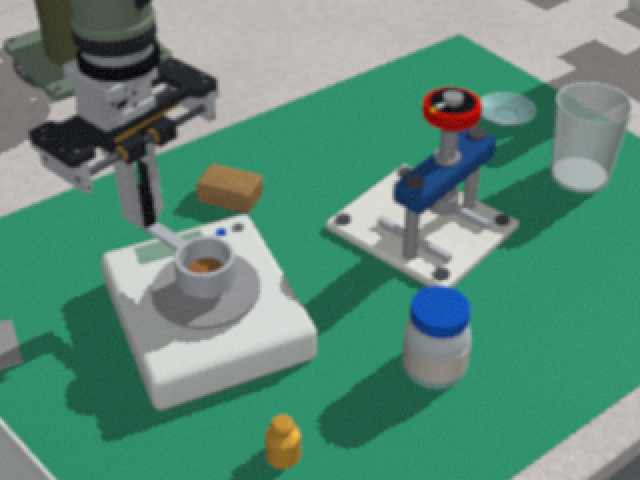

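Call:
{"api": "arm_command", "payload": {
  "commands": [
    [[0.5,0.5,2],0,255],
    [[0,0,2],0,255],
    [[0,0,2],0,255],
    [[0,0,1],0,255],
    [[0,0,0.5],0,255]
  ]
}}

```text
clock: 25.35
position: [0.5025, -0.1611, 0.0882]
tcp_rot: [180.0, -0.0, -167.8]
force: [-0.9, 0.5, -1.7]
opening: 0.0135
```

```bash
python3 - <<'E'
from wheel import *
s=st();to(s,[.5032,-.1611,.083])
E
```

```text
t 25.35 pos [ 0.5025 -0.1611  0.0882] rot [ 179.9805   -0.0239 -167.813 ] F [-0.9068  0.4706 -1.7446] T [ 0.0534  0.1178 -0.0296] op 0.0135 q [ -27.1786   13.569   101.225    -0.0001   65.2368 -129.3657]
shift mm [-0.6559 -0.1076  5.2278]
```

Call:
{"api": "arm_command", "payload": {
  "commands": [
    [[0,0,0.7],0,255],
    [[0,0,0.7],0,255],
    [[0,0,0.6],0,255],
    [[0,0,0.5],0,255],
    [[0,0,0.5],0,255]
  ]
}}

```text
clock: 25.85
position: [0.5027, -0.1612, 0.0855]
tcp_rot: [-180.0, 0.0, -167.8]
force: [-0.8, 0.0, -2.0]
opening: 0.0137
```

```bash
python3 - <<'E'
from wheel import *
s=st();to(s,[.5032,-.1611,.083])
E
```

```text
t 25.85 pos [ 0.5027 -0.1612  0.0855] rot [-179.9986    0.0013 -167.8094] F [-0.8117  0.0163 -1.9545] T [0.0703 0.0547 0.0656] op 0.0137 q [ -27.1763   13.7819  101.3294   -0.0003   64.8868 -129.3667]
shift mm [-0.4905  0.0023  2.54  ]
```

Call:
{"api": "arm_command", "payload": {
  "commands": [
    [[0,0,0.4],0,255],
    [[0,0,0.4],0,255],
    [[0,0,0.4],0,255],
    [[0,0,0.4],0,255]
  ]
}}

```text
clock: 26.25
position: [0.5027, -0.1612, 0.0839]
tcp_rot: [-180.0, -0.0, -167.8]
force: [-0.3, -1.0, -1.7]
opening: 0.014
```

```bash
python3 - <<'E'
from wheel import *
s=st();to(s,[.5032,-.1611,.083])
E
```

```text
t 26.25 pos [ 0.5027 -0.1612  0.0839] rot [-179.9987   -0.001  -167.8088] F [-0.3034 -0.9664 -1.7225] T [0.025  0.0745 0.0167] op 0.014 q [ -27.1756   13.9107  101.3913   -0.0019   64.6979 -129.366 ]
shift mm [-0.4997 -0.0028  0.9238]
```

Call:
{"api": "arm_command", "payload": {
  "commands": [
    [[0,0,0.3],0,255],
    [[0,0,0.3],0,255],
    [[0,0,0.2],0,255]
  ]
}}

```text
clock: 26.55
position: [0.5027, -0.1612, 0.0831]
tcp_rot: [180.0, -0.0, -167.8]
force: [0.5, 0.5, -1.5]
opening: 0.0136
```

```bash
python3 - <<'E'
from wheel import *
s=st();to(s,[.5032,-.1611,.083])
E
```

```text
t 26.55 pos [ 0.5027 -0.1612  0.0831] rot [ 179.9978   -0.0023 -167.8121] F [ 0.4886  0.5497 -1.5116] T [0.0135 0.0891 0.0502] op 0.0136 q [ -27.1776   13.9766  101.4216    0.0002   64.6049 -129.3656]
shift mm [-0.5123 -0.0042  0.1071]
```

Call:
{"api": "arm_command", "payload": {
  "commands": [
    [[0,0,0.3],0,255],
    [[0,0,0.3],0,255],
    [[0,0,0],0,255]
  ]
}}

```text
clock: 26.85
position: [0.5027, -0.1613, 0.083]
tcp_rot: [-180.0, -0.0, -167.8]
force: [-2.7, 0.5, 1.9]
opening: 0.0139
```

```bash
python3 - <<'E'
from wheel import *
s=st();to(s,[.5032,-.1611,.083])
E
```

```text
t 26.85 pos [ 0.5027 -0.1613  0.083 ] rot [-179.9916   -0.0016 -167.807 ] F [-2.6834  0.5234  1.9162] T [0.1444 0.3095 0.0519] op 0.0139 q [ -27.1799   13.9888  101.4269   -0.0083   64.5801 -129.3693]
shift mm [-0.5165  0.0791 -0.0415]
```

Call:
{"api": "arm_command", "payload": {
  "commands": [
    [[0,0,-0.2],0,255],
    [[0,0,0],0,255],
    [[0,0,0],0,255]
  ],
  "squeeze": 5
}}

```text
clock: 27.15
position: [0.5027, -0.1613, 0.0829]
tcp_rot: [-180.0, 0.0, -167.8]
force: [-1.9, 0.7, 2.1]
opening: 0.0148
```

```bash
python3 - <<'E'
from wheel import *
s=st()
E
```

```text
t 27.15 pos [ 0.5027 -0.1613  0.0829] rot [-179.9868    0.0019 -167.806 ] F [-1.8772  0.6781  2.1096] T [0.079  0.2778 0.0258] op 0.0148 q [ -27.1787   13.9923  101.4281   -0.01     64.5698 -129.3684]
```

Contact is light (about 2 N). Opening now.

Call:
{"api": "arm_command", "payload": {
  "commands": [
    [[0,0,0],0,200],
    [[0,0,0],0,160],
    [[0,0,0],0,100],
    [[0,0,0],0,80],
    [[0,0,0],0,80]
  ]
}}

```text
clock: 27.65
position: [0.5028, -0.1612, 0.0827]
tcp_rot: [-180.0, 0.0, -167.8]
force: [0.3, 0.7, -0.6]
opening: 0.0487
```

```bash
python3 - <<'E'
from wheel import *
s=st()
for n in ["scene","side","wrist"]:
    f=grab_frame(n);cv2.imwrite(f"pics/{n}12.png",f["img"])
    for t in ["die_mid","die_tab","pan"]:
        r=spot_point(t,f);print(n,t,[(round(float(d["p"]),2),np.round(d["xyz"],4)) for d in r[:2]])
E
```

```text
t 27.65 pos [ 0.5028 -0.1612  0.0827] rot [-179.9956    0.0088 -167.8111] F [ 0.3429  0.6616 -0.5698] T [ 0.0022 -0.0059  0.038 ] op 0.0487 q [ -27.1743   14.0074  101.4341    0.0025   64.549  -129.3643]
scene die_mid [(0.93, array([ 0.5934, -0.1408,  0.0705]))]
scene die_tab [(0.57, array([ 0.5045, -0.1601,  0.0976]))]
scene pan [(0.8, array([ 0.5943, -0.1424,  0.0586]))]
side die_mid [(0.74, array([ 0.5923, -0.1437,  0.0736]))]
side die_tab [(0.91, array([ 0.5053, -0.162 ,  0.1049])), (0.65, array([ 0.6616, -0.4154, -0.0032]))]
side pan [(0.7, array([ 0.5935, -0.1417,  0.0597]))]
wrist die_mid [(0.79, array([ 0.5902, -0.1427,  0.0737]))]
wrist die_tab [(0.91, array([ 0.5024, -0.16  ,  0.1039]))]
wrist pan []
```

View pics/wrist12.png

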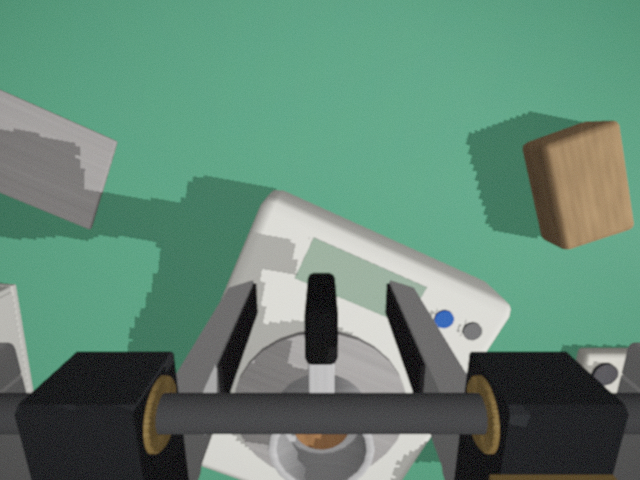

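The jaws are clear on both sides of the tab (320,315) and the cup stands on the pan. I'll lift straight up and check.

Call:
{"api": "arm_command", "payload": {
  "commands": [
    [[0,0,-5],0,80],
    [[0,0,-20],0,80],
    [[0,0,-40],0,80],
    [[0,0,-45],0,80],
    [[0,0,-45],0,80]
  ]
}}

```text
clock: 28.75
position: [0.5023, -0.161, 0.2395]
tcp_rot: [180.0, -0.0, -167.8]
force: [0.5, -0.5, -0.0]
opening: 0.065
```

Call:
{"api": "arm_command", "payload": {
  "commands": [
    [[30,0,-30],0,80],
    [[40,0,-10],0,80],
    [[30,0,0],0,80],
    [[0,0,0],0,80],
    [[0,0,0],0,80]
  ]
}}

```text
clock: 29.25
position: [0.405, -0.1825, 0.2783]
tcp_rot: [-179.9, 0.1, -167.9]
force: [-0.7, -0.7, -0.4]
opening: 0.0647
```

```bash
python3 - <<'E'
from wheel import *
s=st()
for n in ["scene","side","wrist"]:
    f=grab_frame(n);cv2.imwrite(f"pics/{n}13.png",f["img"])
    for t in ["die_mid","die_tab","pan","wheel_mid","hub_mid"]:
        r=spot_point(t,f);print(n,t,[(round(float(d["p"]),2),np.round(d["xyz"],4)) for d in r[:2]])
np.savez("w13.npz",z=f["range_z"],img=f["img"],K=f["K"],M=f["cam_to_world"])
E
```

```text
t 29.25 pos [ 0.405  -0.1825  0.2783] rot [-179.9495    0.0821 -167.8732] F [-0.6534 -0.6814 -0.4209] T [ 0.0097 -0.0039  0.0294] op 0.0647 q [ -35.4601   -7.6217   99.8587    0.0266   87.6704 -137.5879]
scene die_mid [(0.7, array([ 0.5926, -0.1431,  0.0706])), (0.44, array([ 0.5953, -0.1417,  0.0599]))]
scene die_tab [(0.96, array([ 0.5032, -0.1589,  0.1014])), (0.7, array([ 0.7667, -0.1735, -0.0008]))]
scene pan [(0.81, array([ 0.5916, -0.1425,  0.061 ]))]
scene wheel_mid []
scene hub_mid [(0.71, array([0.6291, 0.1446, 0.1786])), (0.61, array([ 0.7723,  0.006 , -0.0018]))]
side die_mid [(0.68, array([ 0.5932, -0.1413,  0.0709]))]
side die_tab [(0.63, array([ 0.5081, -0.1603,  0.1055]))]
side pan [(0.8, array([ 0.5889, -0.1427,  0.0594]))]
side wheel_mid [(0.87, array([0.6286, 0.1445, 0.1781])), (0.58, array([0.7687, 0.0095, 0.001 ]))]
side hub_mid [(0.78, array([0.6272, 0.1454, 0.176 ])), (0.38, array([ 0.6629, -0.4135, -0.0002]))]
wrist die_mid [(0.73, array([ 0.5885, -0.1421,  0.0693]))]
wrist die_tab [(0.98, array([ 0.5071, -0.1598,  0.1033]))]
wrist pan []
wrist wheel_mid []
wrist hub_mid []
```

View pics/wrist13.png

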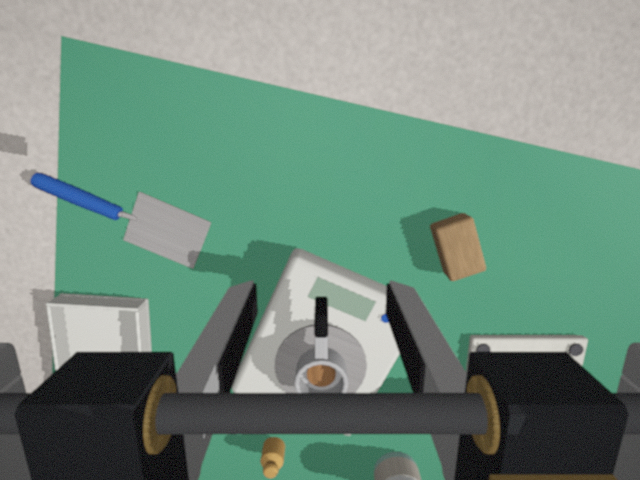

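View pics/side13.png

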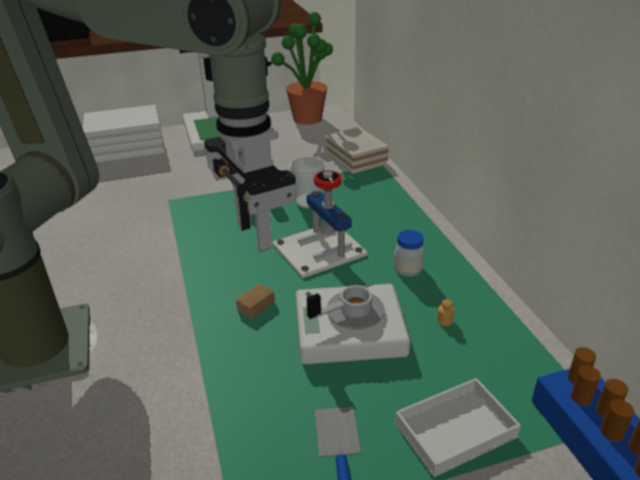

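View pics/scene13.png

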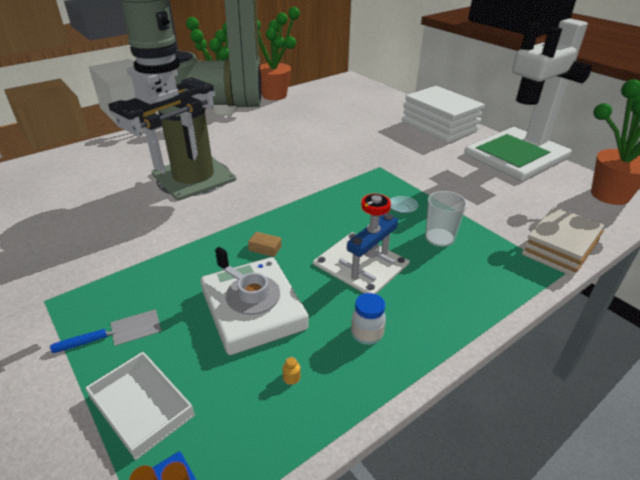

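The cup is upright and centred on the pan in all three views (side 356,302; scene 252,289). The wheel is still up and the bystanders haven't moved. Handing in.

```bash
python3 -c "
from rig import *
print(hand_in())"
```

```text
the job is handed in; nothing more can be done
None
```

The job is done and handed in at about 29.5 s, with the robot clear of everything; no verdict was reported.

- **Handwheel:** I unscrewed it anticlockwise in one stroke of about 228°, letting the hand rise about 18 mm with it. The top stop was snugged to a reading of 0.99 N m. Axial force, read at the end of each move, stayed within about ±2 N. I eased the spring off before letting go, and the yellow mark and white pointer lined up again. At the end the wheel centre was found at about 0.178 m, up from 0.161 m.
- **Die cup:** I drew it 76 mm straight out by the tab, lifted it level, carried it to the balance and set it down with about 2 N showing at the wrist. From the same picture, the cup centre was within about 2 mm of the pan centre in the scene view and 4.5 mm in the side view. It stands upright, with the tab 0.101 to 0.106 m above the bench where 0.102 is expected.
- **Disagreements:** The camera views differed by a few millimetres on the cup and pan positions. The arm's resting position also wandered by 1 to 3 mm, so I corrected for that before each grip and before setting the cup down. Two late detections failed: the scene view missed the wheel, and the wrist view did not see the pan.
- **Bystanders:** All of them looked unmoved in the final pictures.

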